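# Take the warming jug off the hot plate and switch the heat off

### The arm

A 7-joint arm with a two-finger parallel gripper is mounted at the origin on a cart in front of the work surface, level with it; the furniture and walls round the work are solid. World frame = base frame: x ahead of the robot, y to its left, z up, the work surface at z = 0. Lengths are in mm, angles in rad, forces in N, time in s.
With the tool pointing down it reaches from about 400 to 925 mm from the base axis. Payload 4.1 kg.
Tool frame: the origin (TCP) lies at the very end of the fingers, on their centre line; the grasp point (between the pads) lies 19 mm behind it; z points along the fingers, y is the line along which they close (so a half turn about z gives the same grasp; the last joint's range is limited). The gripper opens to 85 mm and grips with 20 to 120 N. Pads are 22 mm wide; open, the fingers measure 114 mm over their backs; the gripper's body (76 mm by 85 mm) begins 54 mm behind the grasp point. The pads swing forward as they close: fully open they stand 13 mm farther back than shut.
Start: joints at [1.114, 0.398, 0.045, 1.537, -0.019, 1.207, -0.051], TCP at [227.677, -608.857, 231.347] pointing down, gripper open.
Joint ranges: [-2.82, 2.82], [-0.49, 2.23], [-1.37, 1.46], [0, 2.46], [-1.36, 4.5], [0.23, 2], [-2.94, 2.94]. Speed limits (rad/s): [2.57, 2.57, 3.14, 3.14, 3.14, 3.14, 3.14].

### API

Orientations are given as a rotation vector (axis times angle).
In Python, from station import read_state, read_camera, finish_job, find_in, regions_of gives the robot as it stands. The module is installed in compiled form; this text tells all that it offers.
- The arm moves only by the tool drive_tool, never from a script. Its argument "deltas" is one flat list of numbers, 7 for each row, row after row: the closure, from 0 (fully open) to 1 (shut), then the shift along the tool's x, y, z scaled (see below), then the turn, a rotation vector about the tool's x, y, z scaled (see below). A call has 1 to 8 rows; each row is the pose to reach, as a shift and turn from the pose commanded when the call began, along the tool's axes at that moment, turning the shorter way round; what a row does not reach only later rows make up. The controller multiplies each number of a shift by 1000 mm and each number of a turn by 360 degrees. A row lasts 1/8 s, in which the tool goes at most 62.5 mm and 10.7 degrees, less where a joint would pass 70% of its speed; a pose out of reach is approached as far as the arm can. A call with a number of a shift or a turn outside -1 to 1 is refused whole. A call with a gripper value outside its range is refused whole. The fingers move at their own pace and stop on an object; the grip force is fixed at half the most. Time passes only in rows, so rows that repeat a pose let the fingers close. It gives the time, the measured TCP pose, the force, the opening and the grip force at its end, in the units of the state.
- read_state(): the state, without advancing time (a new reading comes with each control period).
- read_camera(name): name is "side" or "top"; returns a dict with "color" (420x560x3 uint8, red, green, blue), "depth" (420x560 float32, mm along the optical axis (not along the pixel's ray), 0 where there is no reading), "intrinsics" (3x3 intrinsics, pixels), "dist" ([k1, k2, p1, p2, k3] as OpenCV has them; the pictures are not rectified), "pose" (4x4, takes a point from camera to world coordinates). Camera axes: x right, y up, looking along -z (the intrinsics and any distortion apply to the point x, -y, -z); pixel columns grow to the right and rows downward; lengths in mm; the calibration is good to about 2 mm. A picture is of the moment at which its call begins.
- finish_job(): hands the job in; it is judged then, once.
Trained networks look in the newest picture that a camera, given by its name, has taken for a name from the list of things; names that differ only in an ending like _2 or _b are one class to them, and where a whole thing is asked for, a point or a joint stands for the part that bears it (a point fixed in the world has none). Each returns a list of dicts, best first, with "p" (0 to 1); they miss things now and then, are a little off and sometimes report something else, mostly with a low value. They report only what shows in the picture. A call takes as long as a camera call. They do not tell look-alikes from the thing itself.
- find_in(camera, query): "position" ([column, row] in pixels, amid what is visible of it).
- regions_of(camera, query): "mask" (420x560 bool, what is visible of it) and "position" ([column, row] in pixels, amid what is visible of it).
The state is a dict: "time_s": time; "joint_positions": joint angles; "qvel": joint speeds; "joint_torque": joint torques, N m; "tool_pos": TCP position; "ee_rot": TCP orientation; "ft_force": force on the tool from outside, world axes, zero at the start; "ft_torque": the same for the moment, N m; "finger_gap": finger opening in mm; "grasp_force": force on a finger pad.
Only numpy, scipy, OpenCV 4.12 (cv2) and the standard library are available. Lean on these libraries where they do the work, as an engineer would, in place of code of your own. Each camera call takes 0.05 s, during which the arm holds its last target. There are 200 camera calls.

### The job

The amber bottle has warmed long enough. Lift the hot steel jug, with the bottle in it, out of the hot plate's recess, holding it only by its black handle and keeping it upright, and set it down gently on the cork mat with its whole foot on the cork. Turn the hot plate's heat knob fully back to off, and leave the other things on the bench where they are.

Things in the scene. Friction and masses are not known exactly. Their poses are not given: they have to be found in the camera images.
- jug: Open steel jug, bowl 88 mm in diameter (foot 81), 110 high, 0.43 kg with the bottle. Origin: centre of its underside; z up. Handle along its own -x: upright black grip 20 mm wide (y), x = -87 to -73, z = 37 to 95, on flat steel arms (16 wide, 4 thick) at z = 92 and 40 mm. Starts in the hot plate's recess, handle towards the plate's front or up to 57 degrees to a side.
- jug_handle (a point): Middle of the jug's black grip, 80 mm from the jug's axis along its own -x and 70 mm above its underside; axes as the jug's.
- jug_bowl: The jug's bare steel bowl (hot, not to be held), fixed to the handle; same origin and axes as the jug.
- warm_bottle: Amber bottle with white screw cap, 51 mm in diameter, 96 mm high, standing loose inside the jug on its 4 mm thick floor, its cap 10 mm below the jug's rim. Origin: centre of its underside.
- hotplate: White hot plate, fixed, 220 mm deep (x), 150 wide (y). Origin: centre of its underside; its front, the control deck (top at z = 48), is at its own -x. A dark steel block, 120 mm in diameter, stands 35 mm along its own +x from the origin; the jug starts in the block's recess (92 mm in diameter, 10 deep: floor z = 72, rim z = 82 mm).
- heat_knob (a joint): Heat knob on the control deck, turning about the vertical: 0 = off (hard stop; the white pointer line towards the thick white mark, hot plate's own +x), growing clockwise seen from above to 4.0 rad (full heat). It starts between 0.9 and 1.4 rad and stays where it is left.
- heat_knob_grip (a point): Point on the knob's axis, 16 mm above the deck; 84 mm in front of the hot plate's origin, 22 mm to its own -y side. Turns with the knob: x is the pointer's direction. Black knob: round skirt 38 mm in diameter, 6 high; on it an upright wing 34 mm long (point's x), 10 thick (y), from 10 mm below this point to 10 mm above.
- cork_mat: Round cork mat fixed to the bench, 140 mm in diameter, 10 mm thick. Origin: centre of its underside.
- timer: Bystander: white square bench timer, 64 x 64 x 16 mm. Origin: centre of its underside.
- bottle_buffer: Bystander: clear bottle with blue cap, 60 mm in diameter, 126 mm high. Origin: centre of its underside.
- petri_dish: Bystander: petri dish with orange contents, 90 mm in diameter, 11 mm high. Origin: centre of its underside.
Not all that is in view belongs to the job. Leave any red look-alike of the warm_bottle alone.

How it is judged:
By the outcome, as a careful person would: the job done as asked, in the order asked, and still so for the second after the job is handed in, with the robot touching nothing.
It also fails if it takes over 58 s, if anything falls off the work surface, if the arm or the gripper's body presses on something with over 40 N, if the wrist force passes 120 N, or if a joint passes its speed limit or range.

## Working session

There is one attempt and no reset: what is moved stays moved. The work goes in short steps, Python scripts to look and compute and a tool call to move; the robot and the scene stay as the last step left them, time stands still between calls to the robot, and variables do not carry over. Pictures are saved under pics/ and viewed, at most 10 in all, crops included, and the job is handed in when it is done.

Besides the shell and the picture viewer there is one more tool, called after "Emit:" as name(argument=value, ...) on one line, values as JSON. drive_tool: Moves the arm, as the interface text tells. Its arguments: {"type":"object","properties":{"deltas":{"type":"array"}},"required":["deltas"]}

```bash
mkdir -p pics; cat > h.py <<'E'
import numpy as np, cv2
from station import *
from scipy.spatial.transform import Rotation as R
def cloud(c):
    K=np.array(c["intrinsics"]);d=np.array(c["dist"]);h,w=c["depth"].shape
    g=np.stack(np.meshgrid(np.arange(w),np.arange(h)),-1).reshape(-1,1,2).astype(np.float32)
    u=cv2.undistortPoints(g,K,d).reshape(h,w,2);z=c["depth"]
    p=np.stack([u[...,0]*z,-u[...,1]*z,-z],-1);T=np.array(c["pose"])
    P=p@T[:3,:3].T+T[:3,3];P[z<=0]=np.nan
    return P
def proj(c,pts):
    T=np.linalg.inv(np.array(c["pose"]));p=np.atleast_2d(pts)@T[:3,:3].T+T[:3,3]
    p=p*[1,-1,-1]
    return cv2.projectPoints(p,np.zeros(3),np.zeros(3),np.array(c["intrinsics"]),np.array(c["dist"]))[0].reshape(-1,2)
def save(n,im,s=1):
    cv2.imwrite("pics/"+n,cv2.resize(im[...,::-1],None,fx=s,fy=s,interpolation=cv2.INTER_CUBIC))
E
python3 - <<'E'
from h import *
np.set_printoptions(precision=1,suppress=True)
s=read_state();print(s)
for n in("top","side"):
    c=read_camera(n);save(n+"0.png",c["color"]);P=cloud(c)
    print(n,np.array(c["pose"])[:3].round(2).tolist())
    for q in ["jug","jug_handle","jug_bowl","warm_bottle","hotplate","heat_knob","cork_mat","timer","bottle_buffer","petri_dish"]:
        for r in regions_of(n,q)[:3]:
            m=r["mask"];X=P[m];X=X[~np.isnan(X[:,0])]
            if len(X): print(q,round(r["p"],2),np.round(r["position"]),m.sum(),np.median(X,0),X.min(0),X.max(0))
E
```

```text
{'time_s': 0.0, 'joint_positions': array([ 1.1,  0.4,  0. ,  1.5, -0. ,  1.2, -0.1]), 'qvel': array([-0., -0.,  0., -0.,  0., -0., -0.]), 'joint_torque': array([  0. , -47.5,   1.4, -25.4,   0. ,   0. ,  -0. ]), 'tool_pos': array([ 227.4, -608.2,  230.3]), 'ee_rot': array([-3.1, -0.6,  0. ]), 'ft_force': array([-0.5,  0.2,  0.2]), 'ft_torque': array([-0. ,  0. ,  0.1]), 'grasp_force': 0.0, 'finger_gap': 85.65639972808309}
top [[-0.01, 0.98, -0.2, 395.68], [-1.0, -0.02, -0.02, -285.05], [-0.03, 0.2, 0.98, 961.15]]
jug 0.61 [259. 186.] 1554 [ 603.9 -231.8  143. ] [ 508.2 -281.1   -2.5] [ 696.6 -166.9  186.8]
jug_handle 0.83 [263. 185.] 1400 [ 608.4 -231.5  147.3] [ 508.2 -279.    -2.5] [ 671.1 -169.   186.8]
jug_bowl 0.67 [270. 184.] 1130 [ 616.6 -242.6  137.9] [ 547.9 -281.2   70.5] [ 638.4 -191.3  186.8]
warm_bottle 0.83 [181. 242.] 459 [497.4 -37.5  64.4] [476.3 -53.6   1.3] [525.6  -9.2  99.8]
warm_bottle 0.76 [263. 193.] 406 [ 582.3 -235.6  142.2] [ 565.4 -258.1  101.3] [ 610.2 -209.8  176. ]
warm_bottle 0.37 [259. 186.] 1439 [ 606.1 -232.3  145.7] [ 508.2 -281.1   70.9] [ 639.6 -
[... 1278 characters left out ...]
  186.1]
warm_bottle 0.97 [248. 288.] 1057 [494.4 -15.5  53.2] [ 476.7 -105.8   -2.5] [570.1  -1.2  98.1]
warm_bottle 0.46 [259. 176.] 38 [ 592.1 -233.2  172.2] [ 580.5 -245.5  170.5] [ 602.3 -222.2  173.8]
hotplate 0.66 [269. 242.] 4170 [ 530.1 -178.7   47.1] [ 433.2 -287.6   -2.2] [690.1 -37.   97.4]
heat_knob 0.61 [293. 243.] 222 [ 481.5 -179.4   55.3] [ 466.3 -213.2   45.8] [ 509.6 -165.7   76.7]
cork_mat 0.84 [327. 210.] 1319 [ 492.6 -414.3   10. ] [ 424.4 -494.    -2.5] [ 567.5 -350.6   15. ]
timer 0.72 [381. 238.] 442 [ 329.3 -360.8   13. ] [ 298.9 -403.3   -1. ] [ 365.  -338.5   19.1]
petri_dish 0.52 [224. 208.] 239 [ 740.9 -327.7    5.2] [ 714.1 -372.4   -0.3] [ 769.7 -291.7    9.4]
```

```bash
python3 - <<'E'
from h import *
np.set_printoptions(precision=2,suppress=True)
c=read_camera("top");save("topcrop.png",c["color"][130:290,150:400],3);P=cloud(c)
d=read_camera("side");save("sidecrop.png",d["color"][140:330,180:400],3);Q=cloud(d)
A=np.concatenate([P.reshape(-1,3),Q.reshape(-1,3)]);A=A[~np.isnan(A[:,0])]
def circ(X):
    M=np.c_[2*X[:,:2],np.ones(len(X))];s=np.linalg.lstsq(M,(X[:,:2]**2).sum(1),rcond=None)[0];return s[:2],np.sqrt(s[2]+s[:2]@s[:2])
near=np.hypot(A[:,0]-591,A[:,1]-233)
r=A[(A[:,2]>178)&(A[:,2]<190)&(near<52)];print("rim",circ(r),len(r),r[:,2].max())
h=A[(A[:,2]>120)&(A[:,2]<180)&(near>58)&(near<110)&(A[:,0]<600)];print("handle",len(h),np.median(h,0),h.min(0),h.max(0))
dk=A[(A[:,2]>44)&(A[:,2]<52)&(A[:,0]>400)&(A[:,0]<700)&(A[:,1]>-350)&(A[:,1]<-50)]
print("deck",cv2.minAreaRect(dk[:,:2].astype(np.float32)),np.median(dk[:,2]))
w=A[(A[:,2]>60)&(A[:,2]<72)&(np.hypot(A[:,0]-483,A[:,1]-186)<28)];print("wing",len(w),cv2.minAreaRect(w[:,:2].astype(np.float32)))
m=A[(A[:,2]>7)&(A[:,2]<13)&(np.hypot(A[:,0]-493,A[:,1]+424)<80)];print("cork",cv2.minEnclosingCircle(m[:,:2].astype(np.float32)),np.median(m[:,2]))
E
```

```text
Traceback (most recent call last):
ValueError: zero-size array to reduction operation maximum which has no identity
```

View pics/topcrop.png

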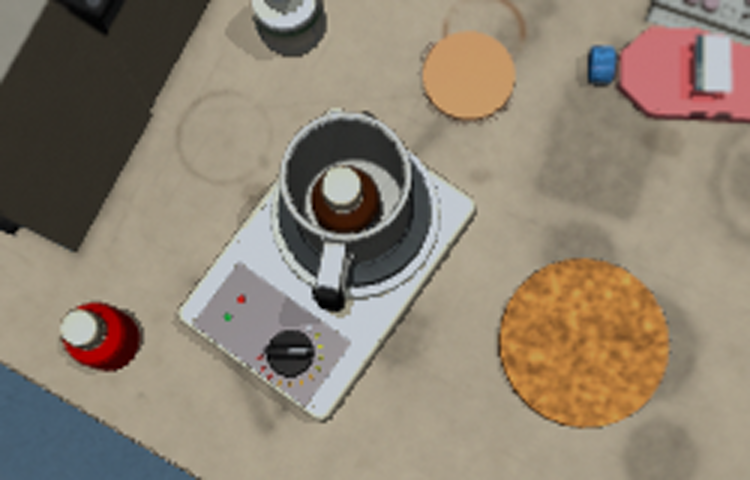

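View pics/sidecrop.png

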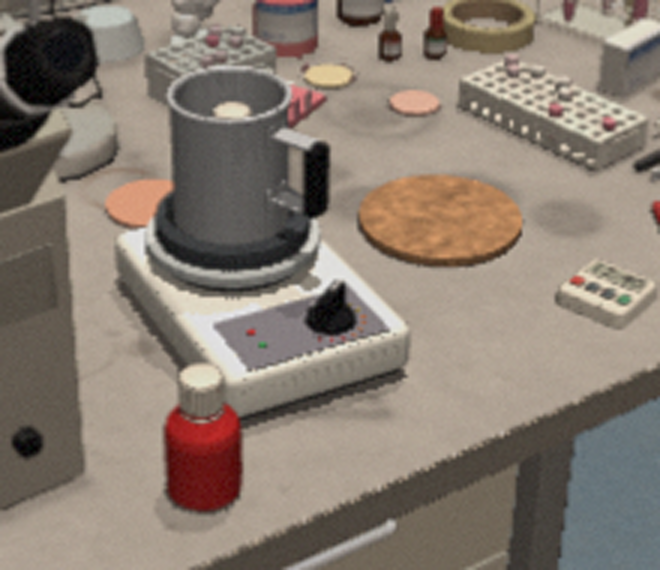

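View pics/top0.png

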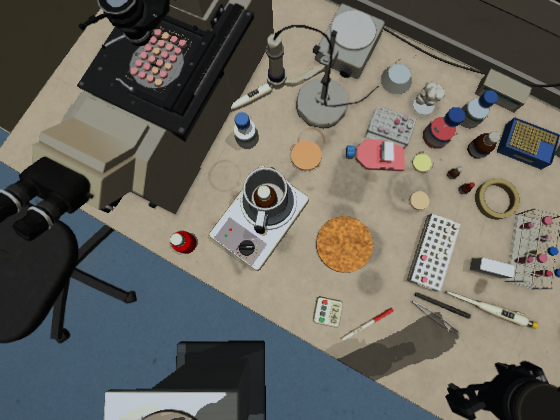

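The top view shows the hot steel jug at (265,190) with the amber bottle at (263,193). The black grip is at about (260,228), the knob at (246,247), the cork at (344,244) and the timer at (328,311). Possible confusions for the target are the red look-alike bottle at (181,242), the dark bottles at the back, around (480,145), and the buffer bottle at (245,130). I choose the amber bottle inside the jug, and the crop confirms it.

```bash
cat > m.py <<'E'
from h import *
np.set_printoptions(precision=2,suppress=True)
def circ(X):
    M=np.c_[2*X[:,:2],np.ones(len(X))];s=np.linalg.lstsq(M,(X[:,:2]**2).sum(1),rcond=None)[0];return s[:2],np.sqrt(s[2]+s[:2]@s[:2])
A={}
for n in("top","side"):
    c=read_camera(n);X=cloud(c).reshape(-1,3);A[n]=X[np.isfinite(X[:,0])]
E
python3 - <<'E'
from m import *
for n,X in A.items():
    print(n,len(X),X.min(0),X.max(0))
    near=np.hypot(X[:,0]-591,X[:,1]-235)
    near=np.hypot(X[:,0]-591,X[:,1]+235)
    r=X[(X[:,2]>178)&(X[:,2]<190)&(near<58)];print("rim",len(r),circ(r),r[:,2].max())
    h=X[(X[:,2]>112)&(X[:,2]<180)&(near>60)&(near<110)&(X[:,0]<600)];print("handle",len(h),np.median(h,0),h.min(0),h.max(0))
    g=h[h[:,2]>158];print(" top",len(g),g.mean(0), np.degrees(np.arctan2(*(g[:,:2].mean(0)-[591,-235])[::-1])))
    dk=X[(X[:,2]>45)&(X[:,2]<51)&(np.hypot(X[:,0]-550,X[:,1]+215)<150)]
    print("deck",cv2.minAreaRect(dk[:,:2].astype(np.float32)),np.median(dk[:,2]))
    w=X[(X[:,2]>58)&(X[:,2]<78)&(np.hypot(X[:,0]-483,X[:,1]+186)<28)];print("wing",len(w),w.mean(0),cv2.minAreaRect(w[:,:2].astype(np.float32)))
    m=X[(X[:,2]>7)&(X[:,2]<13)&(np.hypot(X[:,0]-493,X[:,1]+424)<80)];print("cork",cv2.minEnclosingCircle(m[:,:2].astype(np.float32)),np.median(m[:,2]))
E
```

```text
top 234305 [ -164.96 -1020.11  -775.84] [1278.41 1145.43  509.21]
rim 342 (array([ 593.98, -236.77]), np.float64(43.38698113252287)) 188.16295811230532
handle 129 [ 516.8  -223.23  165.39] [ 508.22 -232.49  112.04] [ 531.95 -212.49  170.65]
 top 96 [ 519.81 -222.79  166.08] 170.26402529445812
deck ((560.1486206054688, -212.96844482421875), (145.97665405273438, 214.58615112304688), 53.54219055175781) 47.36334853640017
wing 70 [ 483.1  -184.8    71.28] ((482.6250915527344, -185.23338317871094), (32.389617919921875, 10.416610717773438), 87.94181060791016)
cork ((493.6297302246094, -421.41461181640625), 69.91143798828125) 9.602495800097813
side 234311 [  -83.18 -1665.09  -776.75] [1374.54  407.87  609.57]
rim 260 (array([ 595.03, -237.17]), np.float64(43.27631143592368)) 187.5284117532034
handle 236 [ 514.31 -217.47  145.29] [ 508.05 -234.5   112.2 ] [ 533.03 -211.12  168.35]
 top 69 [ 518.92 -220.7   164.77] 168.77673652703834
deck ((560.4732055664062, -211.85787963867188), (144.53839111328125, 216.16285705566406), 53.4415168762207) 47.390771661100075
wing 88 [ 483.54 -181.18   69.39] ((485.27117919921875, -183.2464141845703), (10.886995315551758, 35.38511657714844), 2.6400880813598633)
cork ((495.6766052246094, -422.2430725097656), 72.36317443847656) 10.116282149712163
```

```bash
cat > go.py <<'E'
from h import *
np.set_printoptions(precision=4,suppress=True)
def go(pos,yaw):
    "tool down, tool y axis along world angle yaw (deg, modulo 180)"
    s=read_state();R0=R.from_rotvec(s["ee_rot"]).as_matrix();best=None
    for k in(0,180):
        a=np.radians(yaw+k);y=np.array([np.cos(a),np.sin(a),0]);z=np.array([0,0,-1.]);x=np.cross(y,z)
        v=R.from_matrix(R0.T@np.c_[x,y,z]).as_rotvec(degrees=True)
        if best is None or np.linalg.norm(v)<np.linalg.norm(best): best=v
    y=R0[:,1]
    print("tcp",s["tool_pos"],"yawY",np.degrees(np.arctan2(y[1],y[0])),"q",s["joint_positions"],"zdir",R0[:,2])
    print("delta",R0.T@(np.array(pos)-s["tool_pos"])/1000,best/360)
E
python3 - <<'E'
from go import *; from m import A
X=np.concatenate(list(A.values()))
X=X[(X[:,2]>150)&(X[:,0]>50)&(X[:,0]<900)&(X[:,1]<400)&(X[:,1]>-560)]
H=np.unique((X//60*60)[:,:2].astype(int),axis=0)
for h in H: 
    m=((X[:,:2]//60*60)==h).all(1); 
    if m.sum()>5: print(h,int(X[m,2].max()),end="; ")
print()
go([516,-223,260],80)
E
```

```text
[   0 -120] 555; [  0 -60] 526; [0 0] 320; [  60 -180] 601; [  60 -120] 609; [ 60 -60] 515; [60  0] 318; [ 180 -600] 350; [ 180 -540] 346; [420  60] 403; [420 120] 395; [ 480 -240] 169; [480   0] 312; [480  60] 406; [480 120] 406; [480 180] 404; [ 540 -300] 186; [ 540 -240] 186; [540 -60] 253; [540   0] 350; [540  60] 367; [540 120] 391; [540 180] 385; [ 600 -300] 186; [ 600 -240] 187; [600 -60] 305; [600   0] 352; [600  60] 353; [600 120] 355; [600 180] 304; [ 660 -120] 269; [660 -60] 300; [660   0] 317; [660  60] 341; [660 120] 353; [660 180] 170; [ 720 -180] 266; [ 720 -120] 285; [720 -60] 561; [720   0] 298; [720  60] 300; [720 120] 286; [720 180] 175; [ 780 -420] 241; [ 780 -360] 379; [ 780 -300] 381; [ 780 -180] 281; [ 780 -120] 416; [780 -60] 567; [780   0] 573; [780  60] 267; [780 120] 268; [ 840 -420] 327; [ 840 -360] 363; [ 840 -300] 320; [ 840 -240] 266; [ 840 -180] 285; [ 840 -120] 416; [840 -60] 547; [840   0] 572; [840  60] 267; [840 120] 174; 
tcp [ 227.7  -608.85  231.35] yawY -69.4935715389651 q [ 1.11  0.4   0.05  1.54 -0.02  1.21 -0.05] zdir [ 0. -0. -1.]
delta [ 0.41 -0.26 -0.03] [ 0.   -0.    0.08]
```

Emit:
drive_tool(deltas=[0,0.41,-0.26,-0.03,0,0,0.085,0,0.41,-0.26,-0.03,0,0,0.085,0,0.41,-0.26,-0.03,0,0,0.085,0,0.41,-0.26,-0.03,0,0,0.085,0,0.41,-0.26,-0.03,0,0,0.085,0,0.41,-0.26,-0.03,0,0,0.085,0,0.41,-0.26,-0.03,0,0,0.085,0,0.41,-0.26,-0.03,0,0,0.085])

```text
time_s: 2.4
tool_pos: [522.1, -219.1, 261.8]
ee_rot: [-3.13, 0.273, -0.002]
ft_force: [0.1, -0.6, -0.5]
finger_gap: 85.5
grasp_force: 0.0
```

```bash
python3 -c "
from go import *
go([516,-223,260],80)"
```

```text
tcp [ 522.1348 -219.1255  261.7808] yawY -99.98589054757988 q [ 0.4274  0.2285 -0.1258  1.698   0.0299  1.216  -1.4506] zdir [ 0.0011  0.     -1.    ]
delta [-0.0054  0.0049  0.0018] [-0.     -0.0002  0.    ]
```

Emit:
drive_tool(deltas=[0,-0.006,0.005,0.02,0,0,0,0,-0.006,0.005,0.05,0,0,0,0,-0.006,0.005,0.075,0,0,0,0,-0.006,0.005,0.1,0,0,0,0,-0.006,0.005,0.12,0,0,0,0,-0.006,0.005,0.138,0,0,0,0,-0.006,0.005,0.138,0,0,0])

```text
time_s: 3.28
tool_pos: [512.9, -225.2, 122.0]
ee_rot: [-3.129, 0.276, 0.004]
ft_force: [0.5, -0.9, 0.0]
finger_gap: 85.8
grasp_force: 0.0
```

```bash
python3 - <<'E'
from go import *
go([516,-223,123],80)
c=read_camera("side");d=read_camera("top")
a=c["color"][130:270,190:340];b=d["color"][150:270,190:310]
save("g1.png",np.hstack([cv2.resize(a,(400,373)),cv2.resize(b,(373,373))]))
E
```

```text
tcp [ 512.8676 -225.236   121.9996] yawY -100.09319639280736 q [ 0.4344  0.3513 -0.119   1.8663  0.0509  0.9298 -1.4549] zdir [-0.0026  0.001  -1.    ]
delta [ 0.0027 -0.0028 -0.001 ] [-0.0001  0.0004 -0.0003]
```

View pics/g1.png

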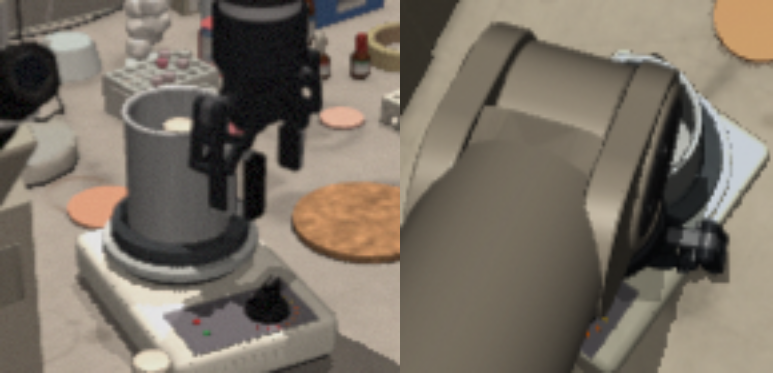

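The picture shows the black grip (255,185) standing between the open fingers at (215,170) and (290,150), clear of the bowl. I'll centre on it and close.

Emit:
drive_tool(deltas=[0,0.003,-0.003,0,0,0,0,0.5,0.003,-0.003,0,0,0,0,0.6,0.003,-0.003,0,0,0,0,0.7,0.003,-0.003,0,0,0,0,0.8,0.003,-0.003,0,0,0,0,1,0.003,-0.003,0,0,0,0,1,0.003,-0.003,0,0,0,0,1,0.003,-0.003,0,0,0,0])

```text
time_s: 4.38
tool_pos: [517.2, -223.5, 123.5]
ee_rot: [3.129, -0.277, 0.0]
ft_force: [-1.3, -0.4, 3.2]
finger_gap: 19.4
grasp_force: 58.7
```

```bash
python3 -c "
from go import *
go([516,-223,123],80);s=read_state();print(s['ft_force'],s['ft_torque'],s['finger_gap'],s['grasp_force'])"
```

```text
tcp [ 517.2446 -223.4828  123.5002] yawY -100.10987658866857 q [ 0.4292  0.3532 -0.1199  1.8596  0.0522  0.9317 -1.4618] zdir [-0.     -0.0005 -1.    ]
delta [-0.0013 -0.0003  0.0005] [ 0.0001 -0.     -0.0003]
[-1.3454 -0.4492  3.2365] [-0.15   0.205 -0.032] 19.406004119102384 58.68596792221069
```

Gripped, with a gap of 19.4 mm and 58.7 N. Now a slow straight lift of 40 mm.

Emit:
drive_tool(deltas=[1,0,0,-0.004,0,0,0,1,0,0,-0.009,0,0,0,1,0,0,-0.014,0,0,0,1,0,0,-0.02,0,0,0,1,0,0,-0.026,0,0,0,1,0,0,-0.033,0,0,0,1,0,0,-0.04,0,0,0,1,0,0,-0.04,0,0,0])

```text
time_s: 5.38
tool_pos: [517.9, -223.4, 164.2]
ee_rot: [3.129, -0.276, 0.003]
ft_force: [1.0, -0.1, -3.5]
finger_gap: 19.5
grasp_force: 58.7
```

```bash
cat > tilt.py <<'E'
from go import *
from m import circ
s=read_state();print(s['ft_force'],s['ft_torque'],s['finger_gap'],s['grasp_force'])
t=s['tool_pos'];y=R.from_rotvec(s["ee_rot"]).as_matrix()[:,1];y=y*np.sign(y[1])
hx=np.array([y[1],-y[0],0]) ; cen=t+80*hx
for n in("side","top"):
    c=read_camera(n);X=cloud(c).reshape(-1,3);X=X[np.isfinite(X[:,0])]
    u=(X-cen)@hx;v=(X-cen)@y;zz=X[:,2]-t[2]
    rr=np.hypot(u,v);k=(zz>50)&(zz<75)&(rr<54)&(rr>36)&(u>-20)
    if k.sum()<15: print(n,k.sum());continue
    # rim: highest points per angular bin
    a=(np.arctan2(v[k],u[k])//.25).astype(int);I=[]
    idx=np.flatnonzero(k)
    for b in np.unique(a): j=idx[a==b];I.append(j[np.argmax(zz[j])])
    I=np.array(I);M=np.c_[u[I],v[I],np.ones(len(I))];f=np.linalg.lstsq(M,zz[I],rcond=None)[0]
    print(n,len(I),"slope deg along handle axis, y:",np.degrees(f[:2]),"rim z above tcp",f[2],"circ",circ(np.c_[u[I],v[I]]),"cen",cen)
E
python3 tilt.py; python3 -c "
from h import *
c=read_camera('side');save('l1.png',c['color'][110:270,180:360],3)"
```

```text
[-0.73 -0.46 -4.29] [0.03 0.28 0.01] 18.684187033323006 58.67364943027496
side 16 slope deg along handle axis, y: [1.16 0.74] rim z above tcp 60.65034892020758 circ (array([-2.56,  0.59]), np.float64(44.597664234041346)) cen [ 595.99 -237.14  163.29]
top 7 slope deg along handle axis, y: [ 1.62 -4.36] rim z above tcp 58.05130087999599 circ (array([-2.45,  2.73]), np.float64(45.566340514609024)) cen [ 595.99 -237.14  163.29]
```

View pics/l1.png

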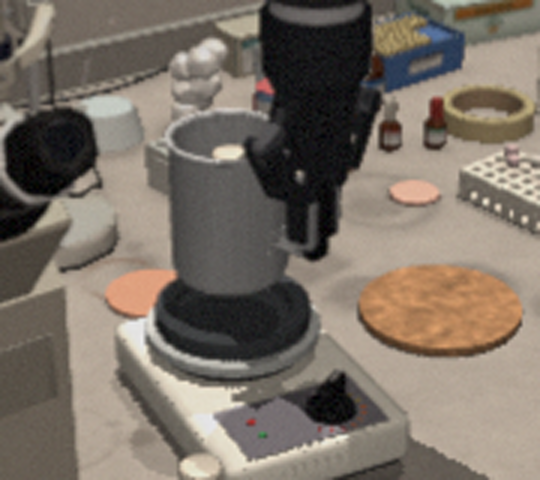

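The jug is out of the recess and level; its foot is at about z = 113, the rim at (220,130) in the crop. I carry it at this height towards the cork.

Emit:
drive_tool(deltas=[1,-0.001,0.003,0,0,0,0,1,-0.003,0.01,0,0,0,0,1,-0.007,0.02,0,0,0,0,1,-0.011,0.034,0,0,0,0,1,-0.017,0.05,0,0,0,0,1,-0.023,0.068,0,0,0,0,1,-0.029,0.086,0,0,0,0,1,-0.035,0.104,0,0,0,0])

```text
time_s: 6.62
tool_pos: [463.8, -320.8, 163.3]
ee_rot: [3.129, -0.277, 0.0]
ft_force: [0.5, -0.1, -3.2]
finger_gap: 19.4
grasp_force: 58.7
```

Emit:
drive_tool(deltas=[1,-0.006,0.018,0,0,0,0,1,-0.012,0.036,0,0,0,0,1,-0.018,0.053,0,0,0,0,1,-0.023,0.068,0,0,0,0,1,-0.027,0.08,0,0,0,0,1,-0.03,0.089,0,0,0,0,1,-0.032,0.095,0,0,0,0,1,-0.032,0.095,0,0,0,0])

```text
time_s: 7.62
tool_pos: [416.3, -407.6, 163.3]
ee_rot: [3.129, -0.277, -0.0]
ft_force: [-0.2, 0.1, -3.8]
finger_gap: 19.0
grasp_force: 58.7
```

```bash
python3 tilt.py; python3 -c "
from go import *
go([417,-408,164],80)"
```

```text
[-0.47  0.09 -5.09] [ 0.1   0.26 -0.01] 19.16612544796812 58.71028125286102
side 18 slope deg along handle axis, y: [ 1.41 -0.43] rim z above tcp 60.8416732862193 circ (array([-0.6 ,  0.67]), np.float64(43.69559119369181)) cen [ 495.69 -420.71  163.3 ]
top 13 slope deg along handle axis, y: [1.38 0.64] rim z above tcp 61.18181828215958 circ (array([-2.71,  0.94]), np.float64(44.16808332344175)) cen [ 495.69 -420.71  163.3 ]
tcp [ 416.968  -406.6941  163.3138] yawY -100.02961186521482 q [ 0.7199  0.3387 -0.0252  1.7794  0.0094  1.0235 -1.0546] zdir [ 0.0003  0.0003 -1.    ]
delta [ 0.0003  0.0013 -0.0007] [-0.     -0.     -0.0001]
```

Emit:
drive_tool(deltas=[1,0,0.001,0.006,0,0,0,1,0,0.001,0.018,0,0,0,1,0,0.001,0.034,0,0,0,1,0,0.001,0.052,0,0,0,1,0,0.001,0.07,0,0,0,1,0,0.001,0.084,0,0,0,1,0,0.001,0.091,0,0,0,1,0,0.001,0.095,0,0,0])

```text
time_s: 8.82
tool_pos: [416.4, -408.4, 68.0]
ee_rot: [3.129, -0.276, 0.0]
ft_force: [-0.4, -0.2, -3.8]
finger_gap: 19.2
grasp_force: 58.7
```

Emit:
drive_tool(deltas=[1,0,0,0.0005,0,0,0,1,0,0,0.001,0,0,0,1,0,0,0.0015,0,0,0,1,0,0,0.002,0,0,0,1,0,0,0.0025,0,0,0,1,0,0,0.003,0,0,0,1,0,0,0.0035,0,0,0,1,0,0,0.004,0,0,0])

```text
time_s: 9.82
tool_pos: [416.3, -408.3, 64.3]
ee_rot: [3.129, -0.276, 0.0]
ft_force: [0.3, -0.7, -4.7]
finger_gap: 19.0
grasp_force: 58.7
```

Emit:
drive_tool(deltas=[1,0,0,0.0004,0,0,0,1,0,0,0.0008,0,0,0,1,0,0,0.0012,0,0,0,1,0,0,0.0016,0,0,0,1,0,0,0.002,0,0,0,1,0,0,0.002,0,0,0])

```text
time_s: 10.58
tool_pos: [416.3, -408.3, 62.3]
ee_rot: [3.129, -0.276, -0.0]
ft_force: [0.3, -0.1, -4.5]
finger_gap: 19.3
grasp_force: 58.7
```

```bash
python3 tilt.py; python3 -c "
from h import *
c=read_camera('side');save('p1.png',c['color'][120:270,260:440],3)"
```

```text
[-0.99  0.73 -3.95] [ 0.04  0.25 -0.06] 19.140343333614922 58.70557129383087
side 18 slope deg along handle axis, y: [1.2  0.07] rim z above tcp 60.802097287053726 circ (array([-1.72,  1.86]), np.float64(43.981659590748734)) cen [ 495.08 -422.35   62.32]
top 13 slope deg along handle axis, y: [2.37 1.79] rim z above tcp 60.07913827462202 circ (array([-2.23,  1.37]), np.float64(43.97571552781305)) cen [ 495.08 -422.35   62.32]
```

View pics/p1.png

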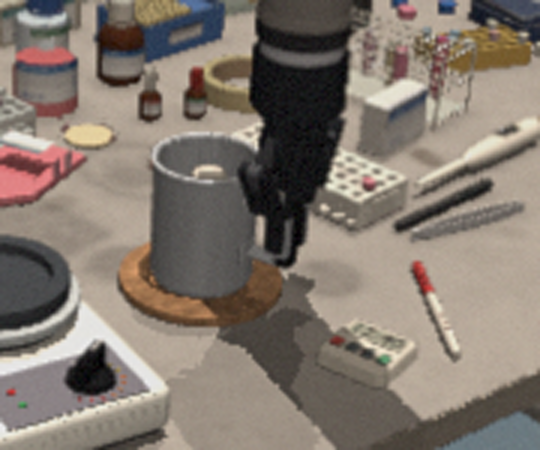

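The jug is hovering upright over the cork, with its foot at about (205,280) in the crop. I'll keep lowering it slowly.

Emit:
drive_tool(deltas=[1,0,0,0.0003,0,0,0,1,0,0,0.0006,0,0,0,1,0,0,0.0009,0,0,0,1,0,0,0.0012,0,0,0,1,0,0,0.0012,0,0,0])

```text
time_s: 11.45
tool_pos: [416.1, -408.4, 61.5]
ee_rot: [3.129, -0.277, -0.0]
ft_force: [-2.6, 1.6, 2.0]
finger_gap: 18.9
grasp_force: 59.4
```

Contact with the cork: the vertical force went from -4.5 to +2 N. A hair more to level the foot, then release gradually.

Emit:
drive_tool(deltas=[1,0,0,0.0003,0,0,0,1,0,0,0.0003,0,0,0])

```text
time_s: 11.7
tool_pos: [416.1, -408.3, 61.5]
ee_rot: [3.129, -0.277, -0.001]
ft_force: [-4.2, 3.2, 5.7]
finger_gap: 19.2
grasp_force: 59.8
```

Emit:
drive_tool(deltas=[0.7,0,0,0,0,0,0,0.6,0,0,0,0,0,0,0.4,0,0,0,0,0,0,0.2,0,0,0,0,0,0,0,0,0,0,0,0,0,0,0,0,0,0,0,0,0,0,0,0,0,0,0,0,0,0,0,0,0,0])

```text
time_s: 12.7
tool_pos: [416.3, -408.3, 60.8]
ee_rot: [3.129, -0.276, 0.0]
ft_force: [0.3, -0.3, 0.2]
finger_gap: 85.6
grasp_force: 0.0
```

Emit:
drive_tool(deltas=[0,0,0,-0.01,0,0,0,0,0,0,-0.03,0,0,0,0,0,0,-0.06,0,0,0,0,0,0,-0.1,0,0,0,0,0,0,-0.14,0,0,0,0,0,0,-0.15,0,0,0,0,0,0,-0.15,0,0,0])

```text
time_s: 13.58
tool_pos: [416.5, -408.4, 211.5]
ee_rot: [3.129, -0.276, 0.002]
ft_force: [0.8, -0.4, -0.6]
finger_gap: 85.2
grasp_force: 0.0
```

```bash
python3 - <<'E'
from m import *; from go import go
for n,X in A.items():
    near=np.hypot(X[:,0]-494,X[:,1]+421)
    r=X[(X[:,2]>112)&(X[:,2]<128)&(near<58)];print("rim",len(r),circ(r),np.median(r[:,2]))
    w=X[(X[:,2]>66)&(X[:,2]<78)&(np.hypot(X[:,0]-484,X[:,1]+184)<26)].astype(np.float32)
    print("wing",len(w),w.mean(0),cv2.minAreaRect(w[:,:2]))
np.set_printoptions(precision=4,suppress=True)
go([484,-184,150],0); go([484,-184,150],180-36.5)
E
```

```text
rim 212 (array([ 493.4706, -420.4886]), np.float64(42.99871660973606)) 120.69188821486836Traceback (most recent call last):
  File "<stdin>", line 6, in <module>
cv2.error: OpenCV(4.12.0) /io/opencv/modules/imgproc/src/convhull.cpp:143: error: (-215:Assertion failed) total >= 0 && (depth == CV_32F || depth == CV_32S) in function 'convexHull'
```

Jug released upright, centred on the cork with its rim at z of about 120. Next is the knob, starting with a hover above it.

Emit:
drive_tool(deltas=[0,0.027,-0.233,0.03,0,0,0.278,0,0.027,-0.233,0.03,0,0,0.278,0,0.027,-0.233,0.03,0,0,0.278,0,0.027,-0.233,0.03,0,0,0.278,0,0.027,-0.233,0.03,0,0,0.278,0,0.027,-0.233,0.03,0,0,0.278,0,0.027,-0.233,0.03,0,0,0.278,0,0.027,-0.233,0.03,0,0,0.278])

```text
time_s: 14.68
tool_pos: [482.5, -183.2, 179.0]
ee_rot: [2.168, -2.271, -0.005]
ft_force: [-0.1, 0.2, 0.0]
finger_gap: 85.4
grasp_force: 0.0
```

```bash
python3 - <<'E'
from m import *; from go import go
np.set_printoptions(precision=4,suppress=True)
X=A["side"]
w=X[(X[:,2]>58)&(X[:,2]<78)&(np.hypot(X[:,0]-484,X[:,1]+184)<26)].astype(np.float32);print(len(w))
if len(w)>9: print(w.mean(0),cv2.minAreaRect(w[:,:2]))
go([484,-184,150],0)
E
```

```text
90Traceback (most recent call last):
  File "<stdin>", line 5, in <module>
cv2.error: OpenCV(4.12.0) /io/opencv/modules/imgproc/src/convhull.cpp:143: error: (-215:Assertion failed) total >= 0 && (depth == CV_32F || depth == CV_32S) in function 'convexHull'
```

```bash
python3 - <<'E'
from m import *; from go import go
np.set_printoptions(precision=4,suppress=True)
X=A["side"]
w=X[(X[:,2]>58)&(X[:,2]<78)&(np.hypot(X[:,0]-484,X[:,1]+184)<26)]
print(w.mean(0),cv2.minAreaRect(np.ascontiguousarray(w[:,:2],dtype=np.float32)))
go([484,-184,150],0)
E
```

```text
[ 483.4833 -180.5463   68.7683] ((484.56219482421875, -184.28627014160156), (35.1455078125, 10.377708435058594), 89.02507019042969)
tcp [ 483.0543 -183.3544  179.719 ] yawY 177.86941857905987 q [ 0.2544  0.2109  0.0291  1.9125 -0.007   1.0204 -2.8922] zdir [-0.0021  0.0005 -1.    ]
delta [ 0.0006 -0.001   0.0297] [ 0.0003  0.0001 -0.0059]
```

Emit:
drive_tool(deltas=[0,0.001,-0.001,0.02,0,0,-0.006,0,0.001,-0.001,0.04,0,0,-0.006,0,0.001,-0.001,0.065,0,0,-0.006,0,0.001,-0.001,0.08,0,0,-0.006,0,0.001,-0.001,0.08,0,0,-0.006])

```text
time_s: 15.5
tool_pos: [483.7, -184.4, 99.7]
ee_rot: [2.218, -2.223, -0.004]
ft_force: [-0.6, -0.5, -0.4]
finger_gap: 85.3
grasp_force: 0.0
```

```bash
python3 -c "
from go import *
go([484.3,-184,58],0)"
```

```text
tcp [ 483.6854 -184.4222   99.6519] yawY 179.89369117009872 q [ 0.2635  0.3114  0.0214  1.9861 -0.0087  0.847  -2.8538] zdir [-0.0027  0.0007 -1.    ]
delta [-0.0004 -0.0007  0.0417] [ 0.0004  0.0001 -0.0003]
```

Emit:
drive_tool(deltas=[0,0,-0.001,0.02,0,0,0,0,0,-0.001,0.035,0,0,0,0.3,0,-0.001,0.041,0,0,0,0.5,0,-0.001,0.041,0,0,0,0.7,0,-0.001,0.041,0,0,0,0.85,0,-0.001,0.041,0,0,0,1,0,-0.001,0.041,0,0,0,1,0,-0.001,0.041,0,0,0])

```text
time_s: 16.5
tool_pos: [483.9, -184.9, 60.4]
ee_rot: [2.216, -2.224, -0.004]
ft_force: [-4.5, 0.4, 6.9]
finger_gap: 8.3
grasp_force: 61.3
```

Emit:
drive_tool(deltas=[1,0,0,0,0,0,0,1,0,0,0,0,0,0])

```text
time_s: 16.75
tool_pos: [483.9, -184.9, 60.3]
ee_rot: [2.216, -2.224, -0.004]
ft_force: [-4.3, -0.6, 6.6]
finger_gap: 8.3
grasp_force: 61.3
```

Gripped at the wing. Now turn anticlockwise (negative about the tool's z).

Emit:
drive_tool(deltas=[1,0,0,-0.001,0,0,-0.01,1,0,0,-0.001,0,0,-0.025,1,0,0,-0.001,0,0,-0.04,1,0,0,-0.001,0,0,-0.06,1,0,0,-0.001,0,0,-0.08,1,0,0,-0.001,0,0,-0.1,1,0,0,-0.001,0,0,-0.115,1,0,0,-0.001,0,0,-0.125])

```text
time_s: 17.75
tool_pos: [482.9, -185.3, 60.4]
ee_rot: [2.899, -1.204, -0.008]
ft_force: [-3.9, -0.8, 1.9]
finger_gap: 7.9
grasp_force: 60.6
```

```bash
python3 -c "
from go import *
go([484.3,-184,58],-36.5);s=read_state();print(s['ft_force'],s['ft_torque'],s['finger_gap'],s['grasp_force'])"
```

```text
tcp [ 482.8616 -185.3083   60.375 ] yawY -135.10297358503607 q [ 0.408   0.3715 -0.1501  2.0095  0.0801  0.7711 -2.1478] zdir [-0.0053 -0.     -1.    ]
delta [ 0.0001 -0.002   0.0024] [0.0009 0.0001 0.2261]
[-3.9304 -0.7561  1.9478] [-0.1239  0.9452 -0.0519] 7.933072655322431 60.632445216178894
```

Emit:
drive_tool(deltas=[1,0,0,0,0,0,-0.008,1,0,0,0,0,0,-0.015,1,0,0,0,0,0,-0.02,1,0,0,0,0,0,-0.025,1,0,0,0,0,0,-0.03,1,0,0,0,0,0,-0.033,1,0,0,0,0,0,-0.033])

```text
time_s: 18.62
tool_pos: [482.7, -185.5, 60.4]
ee_rot: [3.007, -0.907, -0.008]
ft_force: [-4.3, -1.1, 2.4]
finger_gap: 8.5
grasp_force: 62.5
```

```bash
python3 -c "
from go import *
go([484.3,-184,58],-36.5);s=read_state();print(s['ft_force'],s['ft_torque'],s['finger_gap'],s['grasp_force'])"
```

```text
tcp [ 482.7121 -185.4756   60.4091] yawY -123.5740984193946 q [ 0.4449  0.3734 -0.1935  2.0085  0.1016  0.7739 -1.9655] zdir [-0.0053  0.0007 -1.    ]
delta [ 0.0005 -0.0021  0.0024] [-0.0003  0.0009 -0.2419]
[-4.3129 -1.0528  2.4244] [-0.1619  1.1127 -0.7668] 8.543716938620316 62.525585889816284
```

The resisting moment about z jumped to 0.77 N m, so it is at the stop. A little more to confirm.

Emit:
drive_tool(deltas=[1,0,0,0,0,0,-0.004,1,0,0,0,0,0,-0.008,1,0,0,0,0,0,-0.008])

```text
time_s: 19.0
tool_pos: [482.7, -185.5, 60.4]
ee_rot: [3.028, -0.835, -0.008]
ft_force: [-6.4, -0.2, 2.4]
finger_gap: 8.3
grasp_force: 72.8
```

```bash
python3 -c "
from go import *
go([484.3,-184,58],-36.5);s=read_state();print(s['ft_force'],s['ft_torque'],s['finger_gap'],s['grasp_force'])"
```

```text
tcp [ 482.7081 -185.4746   60.4429] yawY -120.84349642160073 q [ 0.454   0.374  -0.204   2.0082  0.1062  0.7747 -1.9217] zdir [-0.0052  0.0013 -1.    ]
delta [ 0.0006 -0.0021  0.0024] [-0.0004  0.0008 -0.2343]
[-6.3978 -0.2184  2.431 ] [-0.0985  1.1059 -1.343 ] 8.33187637744016 72.81852423213422
```

Emit:
drive_tool(deltas=[0.7,0,0,0,0,0,0,0.4,0,0,0,0,0,0,0,0,0,0,0,0,0,0,0,0,0,0,0,0,0,0,0,0,0,0,0,0,0,0,-0.03,0,0,0,0,0,0,-0.08,0,0,0,0,0,0,-0.14,0,0,0])

```text
time_s: 20.0
tool_pos: [484.8, -184.4, 201.4]
ee_rot: [-3.032, 0.823, 0.003]
ft_force: [1.1, -0.5, -0.6]
finger_gap: 84.9
grasp_force: 0.0
```

```bash
python3 -c "
from go import *
go([350,-300,230],-120)"
```

```text
tcp [ 484.8379 -184.4052  201.443 ] yawY -120.3877321513708 q [ 0.4766  0.1983 -0.2233  1.8773  0.0495  1.0735 -1.8673] zdir [-0.0021  0.0007 -1.    ]
delta [-0.0579  0.1679 -0.0284] [ 0.0001  0.0003 -0.0011]
```

Emit:
drive_tool(deltas=[0,-0.06,0.3,-0.06,0,0,0,0,-0.06,0.3,-0.06,0,0,0,0,-0.06,0.3,-0.06,0,0,0,0,-0.06,0.3,-0.06,0,0,0,0,-0.06,0.3,-0.06,0,0,0,0,-0.06,0.3,-0.06,0,0,0,0,-0.06,0.3,-0.06,0,0,0])

```text
time_s: 20.88
tool_pos: [282.5, -412.5, 260.6]
ee_rot: [-3.031, 0.823, -0.0]
ft_force: [0.6, 1.3, -0.8]
finger_gap: 85.6
grasp_force: 0.0
```

```bash
python3 - <<'E'
from m import *
for n,X in A.items():
    near=np.hypot(X[:,0]-494,X[:,1]+421)
    r=X[(X[:,2]>112)&(X[:,2]<128)&(near<58)];print("rim",len(r),circ(r) if len(r)>9 else 0)
    w=X[(X[:,2]>58)&(X[:,2]<78)&(np.hypot(X[:,0]-484,X[:,1]+184)<26)]
    if len(w)>9: print("wing",len(w),cv2.minAreaRect(np.ascontiguousarray(w[:,:2],dtype=np.float32)))
c=read_camera("top");d=read_camera("side")
save("f.png",np.hstack([cv2.resize(c["color"][110:330,170:390],(400,400)),cv2.resize(d["color"][150:310,230:390],(400,400))]))
E
```

```text
rim 339 (array([ 493.  , -420.88]), np.float64(43.09322725511179))
wing 76 ((486.7944641113281, -180.8969268798828), (17.8757381439209, 33.53435516357422), 52.508541107177734)
rim 329 (array([ 494.36, -421.87]), np.float64(42.93758264104671))
wing 99 ((484.938232421875, -184.7102508544922), (11.578916549682617, 38.49405288696289), 55.89789581298828)
```

View pics/f.png

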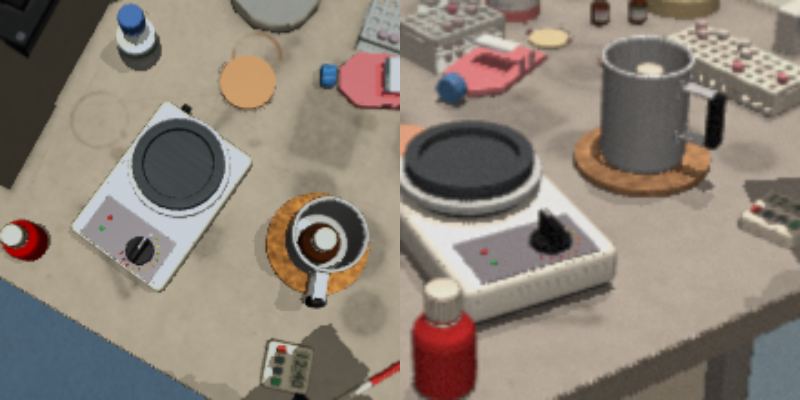

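The final picture shows the jug upright on the cork at (320,240), with the amber bottle inside. The knob pointer at (140,250) lies along the plate's long axis towards the block, which is off: wing at about -36°, plate at -36.5°. The bystanders have not moved. I'm handing in.

```bash
python3 -c "
from station import finish_job
print(finish_job())"
```

```text
the job is handed in; nothing more can be done
None
```

The job is handed in after about 21 s of the 58 s allowed: the jug, with the amber bottle in it, stands upright in the middle of the cork mat, the heat knob is back at its off stop, and nothing else on the bench was moved.

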